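Carry a line width along a printing block with sprung dividers

TASK

Pick up the sprung dividers by their blue grips, squeeze them until the points span the two black lines at the near end of the red block, and set one point on each line for a second. Keeping that gap, carry them to the far end and set the left point on the tick across the long line and the right point square across from it, where the short line would run if it were drawn on. Finish there still holding them squeezed, motionless and with the bow clear of the table; do not press hard on the block, and leave the pencil, the gouge and the eraser where they lie.

Things in the scene. Friction and masses are not known exactly. Their poses are not given: they have to be found in the camera images.
- dividers_grip (a point): Sprung dividers like big tweezers (70 g), lying level at the start. This point: midway between their two blue ribbed grips, at mid height, 43.6 mm above the points. x runs forward from the bow to the points, y left, z up. Each grip is 40 long (x) and 15 mm high; 51 mm over both when open; squeeze here from above. Grip faces are parallel at a gap of 29 mm, within 5 degrees always
- leg_left (a joint): Squeeze of each leg (rad): 0 open, at most 0.16. Both legs move in alike, about pivots 110 mm behind the grip point and 6 mm off the middle. Gap between the points in mm = 12 + 340 sin(0.1298 - q): 56 at 0, 40 at 0.047, 29 at 0.080, 18 at 0.112. 1 mm closer at the grips takes 1.55 mm off the gap. Spring force on each finger about 5.1 N + 64 N per rad; let go, it springs open
- point_left (a point): Tip of the left needle point (dark steel, 3 mm thick, bent down at the front of the left leg). The points lie 59 (open) to 60 mm in front of dividers_grip and 43.6 mm below it, half the gap either side of the middle; at the start they stand on the table, 56 mm apart
- point_right (a point): Tip of the right needle point, on the right leg
- dividers_bow (a point): Rear end of the steel bow that joins the legs, 120 mm behind dividers_grip, at mid height of the legs (strips 12 mm high)
- tool_rest: Fixed wooden rest, foot 34 x 64 mm; its saddle, 37.6 mm high, carries the rear of the legs about 70 mm behind dividers_grip, between two round lips 32 mm apart and 43 mm high. Origin: centre of its underside; x as the dividers'
- block: Uncarved wooden block with a red wash, 70 x 96 x 8 mm, stuck down flat on the table. Origin: centre of its underside; its long side (96 mm) is its y axis, which points roughly away from the robot
- long_line: Black line 92 mm long and 2.4 mm wide, drawn along the block on its left half. Origin: its middle, on the block's top face (8 mm above the table); x runs along it away from the robot, y left across the block, z up
- far_cross (a point): Where a 12 mm tick crosses the long line near the block's far end, 30 mm beyond the line's middle
- short_line: Black line 30 mm long, parallel to the long line and 18 to 40 mm to its right (it varies), at the block's near end only. Origin: its middle, on the block's top face, square across from the place 30 mm before the long line's middle; x runs along it away from the robot
- blue_pencil: Loose blue pencil, 8 x 180 x 8 mm, left of the block. Origin: on its underside near the middle
- gouge: Loose woodcut gouge, 18 x 135 x 15 mm, left of the pencil. Origin: centre of its underside
- eraser: Loose blue and white eraser, 23 x 44 x 12 mm, right of the block. Origin: centre of its underside
Things that resemble listed ones, but are neither listed nor needed, are in the scene too. Leave any green or turquoise look-alike of the block alone.

How it is judged:
On the way:
1. the dividers, held off the rest, stand with one point on each line at the near end of the block for a second (z of point_left in the frame of long_line between -0.003 and 0.0045 m and z of point_right in the frame of long_line between -0.003 and 0.0045 m and y of point_left in the frame of long_line between -0.0035 and 0.0035 m and y of point_right in the frame of short_line between -0.0035 and 0.0035 m and x of point_left in the frame of long_line between -0.046 and -0.014 m and x of point_right in the frame of short_line between -0.016 and 0.016 m and contact force between the fingers and leg_left above 1.5 N and contact force between the fingers and leg_right above 1.5 N and contact force between dividers and tool_rest below 0.05 N and contact force between dividers and block below 6 N and height (world z) of dividers_bow above 0.03 m), for 0.8 s.
At the end, for the whole second after the job is handed in: held squeezed and still; left point at the tick (3.5 mm across, 6 mm along the line), right point on the short line's extension (3.5 mm) and square across (9 mm); points at most 4.5 mm above the block; bow 30 mm or more above the table; off the rest; under 6 N on the block (z of point_left in the frame of long_line between -0.003 and 0.0045 m and z of point_right in the frame of long_line between -0.003 and 0.0045 m and y of point_left in the frame of long_line between -0.0035 and 0.0035 m and y of point_right in the frame of short_line between -0.0035 and 0.0035 m and x of point_left in the frame of long_line between 0.024 and 0.036 m and x of point_right in the frame of short_line between 0.051 and 0.069 m and contact force between the fingers and leg_left above 1.5 N and contact force between the fingers and leg_right above 1.5 N and contact force between dividers and tool_rest below 0.05 N and contact force between dividers and block below 6 N and height (world z) of dividers_bow above 0.03 m and velocity of joint leg_left between -0.05 and 0.05 rad/s and linear speed of dividers below 0.01 m/s); the arm keeps its last pose, push and grip.
It fails at once if the gap is let go on the way: the dividers open past 45 mm or shut below 12 mm low over the far half of the block (x of point_left in the frame of long_line between -0.01 and 0.05 m and y of point_left in the frame of long_line between -0.03 and 0.03 m and z of point_left in the frame of long_line below 0.04 m and (value of joint leg_left below 0.032 rad or value of joint leg_left above 0.13 rad)).
It fails at once if the points are driven into the block (over 15 N) (contact force between dividers and block above 15 N).
It fails at once if the blue pencil is moved more than 15 mm (distance of blue_pencil from where it was at the start of the episode above 0.015 m).
It fails at once if the gouge is moved more than 15 mm (distance of gouge from where it was at the start of the episode above 0.015 m).
It fails at once if the eraser is moved more than 15 mm (distance of eraser from where it was at the start of the episode above 0.015 m).
It also fails if it takes over 51 s, if anything falls off the work surface, if the arm or the gripper's body presses on something with over 40 N, if the wrist force passes 120 N, or if a joint passes its speed limit or range.

ROBOT

A 6-joint arm with a two-finger parallel gripper is mounted at the origin on a cart in front of the work surface, level with it; the furniture and walls round the work are solid. World frame = base frame: x ahead of the robot, y to its left, z up, the work surface at z = 0. Lengths are in m, angles in rad, forces in N, time in s.
With the tool pointing down it reaches from about 0.375 to 0.9 m from the base axis. Payload 3.1 kg.
Tool frame: the origin (TCP) lies between the finger pads; the fingertips stand 8 mm ahead of it and the grasp point (between the pads) lies 11 mm behind it; z points along the fingers, y is the line along which they close (so a half turn about z gives the same grasp; the last joint's range is limited). The gripper opens to 85 mm and grips with 20 to 120 N. Pads are 22 mm wide; open, the fingers measure 114 mm over their backs; the gripper's body (76 mm by 85 mm) begins 54 mm behind the grasp point. The pads swing forward as they close: fully open they stand 13 mm farther back than shut.
Start: joints at [-1.452, 0.527, 1.433, -0, 1.181, -0.178], TCP at [0.183, -0.598, 0.214] pointing down, gripper open.
Joint ranges: [-3.08, 3.08], [-0.75, 2.2], [0.22, 2.44], [-1.43, 4.57], [0, 2.65], [-2.85, 2.85]. Speed limits (rad/s): [2.79, 2.79, 3.14, 3.14, 3.14, 3.14].

INTERFACE

Orientations are given as a unit quaternion [x, y, z, w].
In Python, from station import readout, cams, sign_off gives the robot as it stands.
- The arm moves only by the tool send_rows, never from a script. Its argument "commands" is text: rows parted by semicolons, each of 5 numbers parted by spaces: the finger opening in mm, from 0 to 85.4, then the shift along the tool's x, y, z each as a share of 0.02 m, from -1 to 1, then the turn about the tool's z as a share of 4 degrees, from -1 to 1. In form: grip dx dy dz spin; .... A call has 1 to 20 rows; each row shifts and turns the commanded pose from where the row before left it, along the tool's axes as they then stand; what a row does not reach is not made up. A row lasts 1/12 s, in which the tool goes at most 41.7 mm and 7.16 degrees, less where a joint would pass 70% of its speed; a pose out of reach is approached as far as the arm can. A call with a number of a shift or a turn outside -1 to 1 is refused whole. A call with a gripper value outside its range is refused whole. The fingers move at their own pace and stop on an object; "grip_force" is the grip in N (left out, the last holds). Time passes only in rows, so rows that do not move let the fingers close. It gives the time, the measured TCP pose, the force, the opening and the grip force at its end, in the units of the state.
- readout.sense(): the state, without advancing time (a new reading comes with each control period).
- cams.snapshot(name): name is "scene" or "top" or "wrist"; returns a dict with "pixels" (420x560x3 uint8, red, green, blue), "intrinsics" (3x3 intrinsics, pixels), "eye" and "rotation" of the camera in the world. Camera axes: x right, y down, z forward; pixel columns grow to the right and rows downward; lengths in m; the calibration is good to about 2 mm. A picture is of the moment at which its call begins. There is no depth.
- sign_off(): hands the job in; it is judged then, once.
The state is a dict: "t": time; "q": joint angles; "qd": joint speeds; "tau": joint torques, N m; "tcp_pos": TCP position; "tool_rot": TCP orientation; "force": force on the tool from outside, world axes, zero at the start; "ft_torque": the same for the moment, N m; "finger_gap": opening from 0.0 (shut) to 1.0 (fully open); "gripper_force": force on a finger pad.
Only numpy, scipy, OpenCV 4.12 (cv2) and the standard library are available. Lean on these libraries where they do the work, as an engineer would, in place of code of your own. Each camera call takes 0.05 s, during which the arm holds its last target. There are 200 camera calls.

## Working session

There is one attempt and no reset: what is moved stays moved. The work goes in short steps, Python scripts to look and compute and a tool call to move; the robot and the scene stay as the last step left them, time stands still between calls to the robot, and variables do not carry over. Pictures are saved under pics/ and viewed, at most 10 in all, crops included, and the job is handed in when it is done.

Besides the shell and the picture viewer there is one more tool, called after ">>>" by a JSON object that holds its "op" and its "data", one argument or row to a line. send_rows: Moves the arm, as the interface text tells. Its arguments: {"type":"object","properties":{"commands":{"type":"string"},"grip_force":{"type":"number"}},"required":["commands"]}

```bash
mkdir -p pics; ls
cat > h.py <<'E'
import numpy as np, cv2
from station import readout, cams, sign_off
def snap(n,f=None):
    s=cams.snapshot(n); im=cv2.cvtColor(np.array(s["pixels"]),cv2.COLOR_RGB2BGR)
    if f: cv2.imwrite("pics/"+f,im)
    np.savez("last_"+n+".npz",im=im,K=s["intrinsics"],e=s["eye"],R=s["rotation"])
    return im,s
class C:
    def __init__(s,n):
        d=np.load("last_"+n+".npz"); s.im,s.K,s.e,s.R=d["im"],d["K"],d["e"],d["R"]
    def ray(s,p,z):
        d=s.R@np.linalg.solve(s.K,[p[0],p[1],1.]); return s.e+d*(z-s.e[2])/d[2]
    def proj(s,P):
        c=s.K@(s.R.T@(np.asarray(P)-s.e)); return c[:2]/c[2]
E
python3 - <<'E'
from h import *
for n in("top","scene"):
    im,s=snap(n,n+"0.png"); print(n,s["eye"],s["rotation"],s["intrinsics"])
print(readout.sense())
E
```

```text
pics
top [ 0.44844987 -0.07953372  1.02886472] [-0.70313619  0.71019368 -0.03207235  0.01399306] [[426.36556512   0.         278.47214385]
 [  0.         426.36556512 205.35120734]
 [  0.           0.           1.        ]]
scene [-0.33708143  0.73206216  0.61677346] [-0.33518478  0.77071338 -0.49990755  0.20915183] [[533.69461705   0.         278.20188303]
 [  0.         533.69461705 214.52620282]
 [  0.           0.           1.        ]]
{'t': 0.1, 'q': array([-1.45251899e+00,  5.28398249e-01,  1.43377629e+00,  1.22747497e-07,
        1.18140042e+00, -1.78502512e-01]), 'qd': array([-0.00242356, -0.00325178, -0.00352819, -0.00045286,  0.00144422,
       -0.00157602]), 'tau': array([ 4.57446158e-04, -4.43304276e+01, -1.78587466e+01, -2.79543210e-04,
        3.91387948e-03, -1.29105409e-06]), 'tcp_pos': array([ 0.1827218 , -0.59698395,  0.21311544]), 'tool_rot': array([ 9.89009921e-01,  1.47845847e-01,  2.98984297e-05, -9.90702860e-04]), 'force': array([-0.5014681 , -0.86876348, -0.04150362]), 'ft_torque': array([ 0.01746359, -0.02521891, -0.00656231]), 'gripper_force': 0.0, 'finger_gap': 0.9990409902305659}
```

```bash
sed -i 's/s.e,s.R=d\["im"\],d\["K"\],d\["e"\],d\["R"\]/s.e=d["im"],d["K"],d["e"]; s.R=Rot.from_quat(d["R"]).as_matrix()/; s/^import numpy as np, cv2/import numpy as np, cv2\nfrom scipy.spatial.transform import Rotation as Rot/' h.py; python3 -c "
from h import *
c=C('top');print(c.R);print(c.ray((280,210),0))
im=c.im;cv2.imwrite('pics/t2.png',cv2.resize(im,(800,600),interpolation=cv2.INTER_CUBIC))"
```

```text
[[-0.01080738 -0.99782817  0.06497802]
 [-0.99962333  0.00914172 -0.02587711]
 [ 0.02522689 -0.0652332  -0.99755112]]
[ 0.50417181 -0.10979602  0.        ]
```

View pics/t2.png

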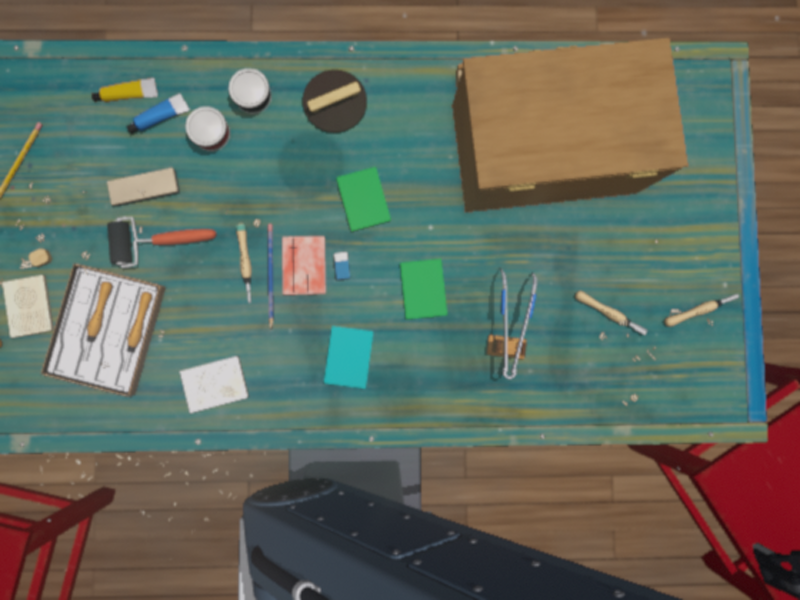

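The top view shows one red block at (303,265) in the 800x600 picture, with black lines on it. The green and turquoise look-alikes are at (363,198), (424,288) and (349,357). The pencil is at (270,275), the gouge at (245,262) and the eraser at (342,265). The dividers lie on their rest at (515,325) with the points up and the bow at (510,375). I'll measure these next and check an enlarged crop.

Run:
```python
from h import *
c=C('top');im=c.im
a=cv2.resize(im[150:240,150:250],(400,360),interpolation=cv2.INTER_CUBIC)
b=cv2.resize(im[180:270,330:390],(400,600),interpolation=cv2.INTER_CUBIC)
o=np.zeros((600,800,3),np.uint8);o[:360,:400]=a;o[:,400:]=b
cv2.imwrite('pics/crop1.png',o)
hsv=cv2.cvtColor(im,cv2.COLOR_BGR2HSV)
m=(((hsv[...,0]<12)|(hsv[...,0]>168))&(hsv[...,1]>60)&(hsv[...,2]>120)).astype(np.uint8)
m[:, :190]=0;m[:,235:]=0;m[:155]=0;m[220:]=0
m=cv2.morphologyEx(m,cv2.MORPH_CLOSE,np.ones((5,5)))
ct=max(cv2.findContours(m,0,2)[0],key=cv2.contourArea)
P=np.array([c.ray(p[0],.008)[:2] for p in ct]).astype(np.float32)
print(cv2.minAreaRect(P))
b=((hsv[...,0]>105)&(hsv[...,0]<125)&(hsv[...,1]>120)).astype(np.uint8)
n,l,st,ce=cv2.connectedComponentsWithStats(b)
for i in range(1,n):
    if st[i,4]>8 and 140<ce[i][1]<290: print(st[i],ce[i],c.ray(ce[i],.0436))
```

```text
((0.5641706585884094, 0.0517488531768322), (0.09445472806692123, 0.06918197125196457), 0.08307778090238571)
[188 180   3  24  64] [188.921875 192.0625  ] [0.54526927 0.10140087 0.0436    ]
[351 203   3  17  32] [351.71875 211.     ] [ 0.49790873 -0.27526642  0.0436    ]
```

View pics/crop1.png

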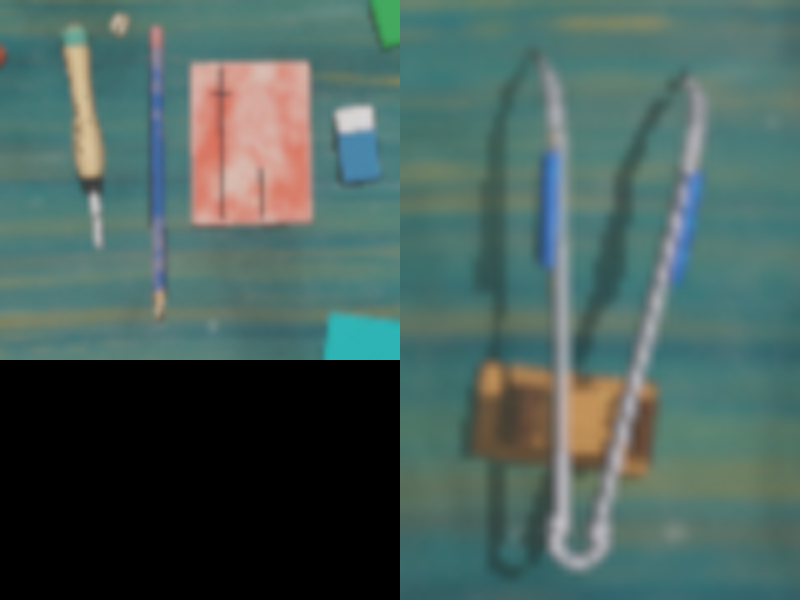

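The crop confirms it. The red block has the long line at crop x≈222 with its tick at (222,93), and the short line at the near end at (262,190). The left grip is at (551,208), the right grip at (688,228), the bow at (578,565) and the points at (535,52) and (686,75). Next I work out the approach.

```bash
cat >> h.py <<'E'
def yaw_():
    q=readout.sense()["tool_rot"]; X=Rot.from_quat(q).as_matrix()[:,0]; return np.arctan2(X[1],X[0])
def delta(target,yaw):
    """remaining shift in tool axes (units of 20mm) after turning to yaw, and spin (units of 4deg)"""
    s=readout.sense(); y0=yaw_(); d=np.asarray(target)-s["tcp_pos"]
    x=np.array([np.cos(y0),np.sin(y0),0]); y=np.array([np.sin(y0),-np.cos(y0),0])
    x2=np.array([np.cos(yaw),np.sin(yaw),0]); y2=np.array([np.sin(yaw),-np.cos(yaw),0])
    print("t",round(s["t"],2),"tcp",s["tcp_pos"].round(4),"yaw",np.degrees(y0).round(2),"units now",(np.array([d@x,d@y,-d[2]])/.02).round(2),"units after spin",(np.array([d@x2,d@y2,-d[2]])/.02).round(2),"spin",(-np.degrees(yaw-y0)/4).round(2))
E
python3 - <<'E'
from h import *
c=C('top')
f=lambda u,v,z:c.ray((330+(u-400)/400*60-.4,180+v*.15-.4),z)
L,Rg,B,pl,pr=f(551,208,.0436),f(688,228,.0436),f(578,565,.0436),f(537,55,.02),f(688,77,.02)
G=(L+Rg)/2;print(L,Rg,G,B,pl,pr)
d=G-B;print(np.linalg.norm(d),np.degrees(np.arctan2(d[1],d[0])))
d=L-Rg;print(np.linalg.norm(d),np.degrees(np.arctan2(-d[0],d[1])))
delta([G[0],G[1],.17],np.radians(-8))
E
```

```text
[ 0.49836241 -0.27651744  0.0436    ] [ 0.49091934 -0.32439571  0.0436    ] [ 0.49464087 -0.30045657  0.0436    ] [ 0.37463141 -0.28316178  0.0436    ] [ 0.55448557 -0.27741244  0.02      ] [ 0.54611806 -0.3316337   0.02      ]
0.12124925233255228 -8.200544957184565
0.04845335851882351 -8.836364283734548
t 0.1 tcp [ 0.1827 -0.597   0.2131] yaw 17.0 units now [19.25 -9.62  2.16] units after spin [ 13.38 -16.85   2.16] spin 6.25
```

>>> {"op": "send_rows", "data": {
  "commands": "85 0 -1 0 0.9;85 0 -0.5 0 0.9;85 0 0 0 0.9;85 0 0 0 0.9;85 0 0 0 0.9;85 0 0 0 0.9;85 0 0 0 0.95;85 0.8 -1 0 0;85 0.8 -1 0 0;85 0.8 -1 0 0;85 0.8 -1 0 0;85 0.8 -1 0 0;85 0.8 -1 0 0;85 0.8 -1 0.2 0;85 0.8 -1 0.2 0;85 0.8 -1 0.2 0;85 0.8 -1 0.2 0;85 0.8 -1 0.2 0;85 0.8 -1 0.2 0;85 0.8 -1 0.2 0"
}}

```text
t: 1.77
tcp_pos: [0.419, -0.3407, 0.1855]
tool_rot: [0.997, -0.073, -0.0, -0.0]
force: [0.2, 0.2, 0.2]
finger_gap: 0.996
gripper_force: 0.0
```

```bash
python3 -c "
from h import *
delta([.4946,-.3005,.17],np.radians(-8.4))"
```

```text
t 1.77 tcp [ 0.419  -0.3407  0.1855] yaw -8.4 units now [ 3.45 -2.54  0.77] units after spin [ 3.45 -2.54  0.77] spin -0.0
```

>>> {"op": "send_rows", "data": {
  "commands": "85 0.85 -0.65 0.2 0;85 0.85 -0.65 0.2 0;85 0.85 -0.6 0.2 0;85 0.85 -0.6 0.2 0;85 0 0 0 0;85 0 0 0 0"
}}

```text
t: 2.27
tcp_pos: [0.4931, -0.3016, 0.1693]
tool_rot: [0.997, -0.072, -0.001, -0.0]
force: [-0.1, 0.4, -0.6]
finger_gap: 0.998
gripper_force: 0.0
```

Run:
```python
from h import *
im,s=snap("wrist","w1.png");c=C("wrist");print(c.e,c.R)
delta([.4946,-.3005,.17],np.radians(-8.4))
for P in ([.4984,-.2765,.0436],[.4909,-.3244,.0436],[.5545,-.2774,0.0]):print(c.proj(P))
```

```text
[ 0.55947147 -0.31068942  0.32867769] [[-1.44166048e-01 -9.52626845e-01 -2.67802624e-01]
 [-9.89553105e-01  1.38541291e-01  3.98868653e-02]
 [-8.95577362e-04  2.70755249e-01 -9.62647803e-01]]
t 2.32 tcp [ 0.4925 -0.3021  0.1696] yaw -8.34 units now [ 0.09 -0.09 -0.02] units after spin [ 0.09 -0.09 -0.02] spin 0.02
[251.72588967 192.50963838]
[299.92816049 193.01995898]
[247.28600039 134.18280996]
```

View pics/w1.png

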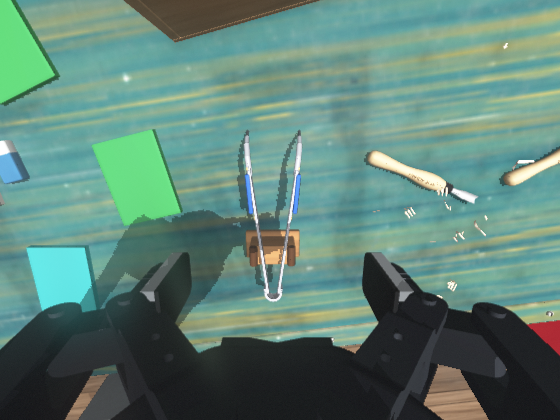

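The wrist view shows the dividers centred at about (273,190), with blue grips at (249,193) and (296,193), the bow at (273,297) and the points at (247,131) and (299,131). Now I measure the grips.

```bash
cat >> h.py <<'E'
def grips(z=.0436):
    c=C("wrist");hsv=cv2.cvtColor(c.im,cv2.COLOR_BGR2HSV)
    b=((hsv[...,0]>105)&(hsv[...,0]<125)&(hsv[...,1]>120)&(hsv[...,2]>90)).astype(np.uint8)
    n,l,st,ce=cv2.connectedComponentsWithStats(b)
    out=[(st[i],ce[i].round(1),c.ray(ce[i],z).round(4)) for i in range(1,n) if st[i,4]>40]
    for o in out: print(*o)
E
python3 - <<'E'
from h import *
grips(); c=C("wrist")
a,b=c.ray((273,298),.0436),(c.ray((247,132),0.0)+c.ray((299.5,132),0.0))/2
print(a,b,np.degrees(np.arctan2((b-a)[1],(b-a)[0])))
E
```

```text
[245 174   8  40 167] [248.4 194.1] [ 0.4973 -0.2729  0.0436]
[293 174   8  40 168] [296.4 193.8] [ 0.4906 -0.3208  0.0436]
[ 0.37576166 -0.27987017  0.0436    ] [ 0.55268707 -0.30595663  0.        ] -8.387445026034992
```

>>> {"op": "send_rows", "data": {
  "commands": "85 0.05 -0.1 0.9 0;85 0 -0.1 0.9 0;85 0 0 0.9 0;85 0 0 0.9 0;85 0 0 0.8 0;85 0 0 0.8 0;85 0 0 0.6 0;85 0 0 0.6 0;85 0 0 0.5 0;85 0 0 0 0;85 0 0 0 0;56 0 0 0 0;56 0 0 0 0;56 0 0 0 0;56 0 0 0 0;56 0 0 0 0",
  "grip_force": 40
}}

```text
t: 3.65
tcp_pos: [0.4948, -0.2987, 0.0325]
tool_rot: [0.997, -0.073, 0.0, 0.0]
force: [0.1, -0.2, 0.3]
finger_gap: 0.655
gripper_force: 0.0
```

Run:
```python
from h import *
snap("wrist","w2.png")
delta([.494,-.298,.031],np.radians(-8.4)); grips(); print(readout.sense()["finger_gap"]*85.4)
```

```text
t 3.7 tcp [ 0.4947 -0.2987  0.0324] yaw -8.39 units now [-0.04 -0.03  0.07] units after spin [-0.04 -0.03  0.07] spin 0.0
[223 217  16  72 548] [230.3 253.5] [ 0.4969 -0.2725  0.0436]
[311 217  17  71 545] [318.9 253.1] [ 0.49   -0.3212  0.0436]
56.375189246710754
```

View pics/w2.png

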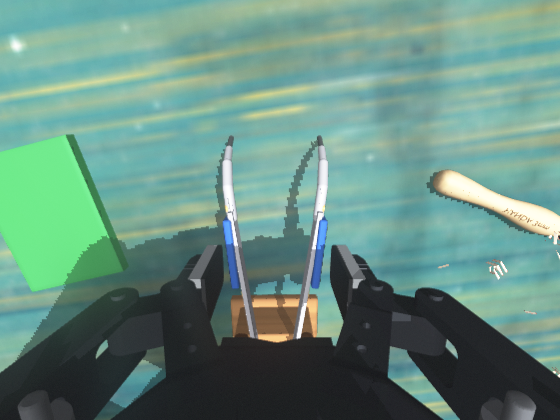

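The grips at (230,253) and (319,253) lie between the pads, which are at about (207,275) and (347,275). I check by projection where the pads stand along the grips.

Run:
```python
from h import *
c=C("wrist"); s=readout.sense(); t=s["tcp_pos"];M=Rot.from_quat(s["tool_rot"]).as_matrix()
for dx in(-.011,0,.011):
  for dz in (.008,0,-.011): print(dx,dz,[c.proj(t+M@np.array([dx,y,dz])).round(0) for y in(-.028,.028)])
```

```text
-0.011 0.008 [array([233., 254.]), array([322., 254.])]
-0.011 0 [array([231., 260.]), array([324., 260.])]
-0.011 -0.011 [array([228., 269.]), array([327., 269.])]
0 0.008 [array([232., 238.]), array([323., 238.])]
0 0 [array([230., 243.]), array([325., 243.])]
0 -0.011 [array([227., 251.]), array([328., 251.])]
0.011 0.008 [array([231., 221.]), array([324., 221.])]
0.011 0 [array([229., 225.]), array([326., 225.])]
0.011 -0.011 [array([226., 232.]), array([329., 232.])]
```

Run:
```python
from h import *
c=C("wrist"); cv2.imwrite("pics/c2.png",cv2.resize(c.im[200:340,175:375],(800,560),interpolation=cv2.INTER_CUBIC))
```

```text
(no output)
```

View pics/c2.png

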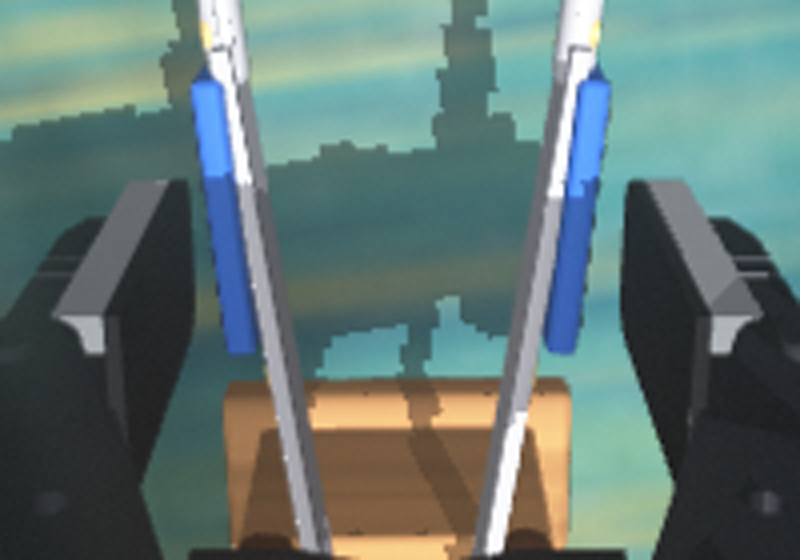

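The pads look higher than nominal because they stand back while open. Going 10 mm lower still clears everything, so I lower, close gently and check.

>>> {"op": "send_rows", "data": {
  "commands": "56 0 0 0.25 0;56 0 0 0.25 0;56 0 0 0 0;48 0 0 0 0;48 0 0 0 0;48 0 0 0 0;48 0 0 0 0;48 0 0 0 0;48 0 0 0 0",
  "grip_force": 40
}}

```text
t: 4.45
tcp_pos: [0.4946, -0.2986, 0.022]
tool_rot: [0.997, -0.073, 0.0, -0.0]
force: [0.1, -0.3, -0.1]
finger_gap: 0.564
gripper_force: 5.7
```

Run:
```python
from h import *
snap("wrist");c=C("wrist");snap("scene");d=C("scene")
s=readout.sense();print(s["finger_gap"]*85.4,s["gripper_force"],s["force"]);grips()
delta([.494,-.298,.0225],np.radians(-8.4))
p=d.proj(s["tcp_pos"]).astype(int)
a=cv2.resize(c.im[150:330,175:375],(400,360),interpolation=cv2.INTER_CUBIC)
b=cv2.resize(d.im[p[1]-45:p[1]+45,p[0]-50:p[0]+50],(400,360),interpolation=cv2.INTER_CUBIC)
cv2.imwrite("pics/c3.png",np.hstack([a,b]));print(p)
```

```text
48.07501660494227 5.732971204561181 [-0.07760671 -0.45756607 -1.37642549]
[312 221  17  77 641] [320.1 260.7] [ 0.4904 -0.3202  0.0436]
[225 222  16  76 624] [232.5 260.6] [ 0.4971 -0.2752  0.0436]
t 4.55 tcp [ 0.4945 -0.2986  0.022 ] yaw -8.4 units now [-0.03 -0.03 -0.03] units after spin [-0.03 -0.03 -0.03] spin 0.0
[340 215]
```

View pics/c3.png

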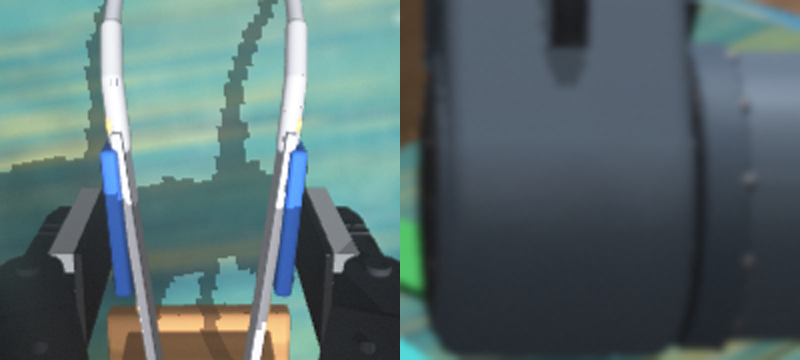

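Contact reads 5.7 N at 48.1 mm, as the spring predicts. Left crop: the pads touch the blue grips near mid length, with the pad tip front edges at (225,244) and (326,244). Right crop: the arm hides the fingers from the scene camera. I check the pad tip height by spread.

Run:
```python
from h import *
c=C("wrist"); s=readout.sense(); t=s["tcp_pos"];M=Rot.from_quat(s["tool_rot"]).as_matrix()
for dz in (.008,-.002,-.012,-.022,-.032): print(dz,t[2]-dz,[c.proj(t+M@np.array([dx,y,dz])).round(0) for dx in (.011,-.011) for y in(-.024,.024)])
print(c.K[0,0],c.e-t)
```

```text
0.008 0.0139980153572581 [array([238., 221.]), array([317., 221.]), array([239., 254.]), array([316., 254.])]
-0.002 0.023998015357258103 [array([236., 226.]), array([319., 226.]), array([237., 261.]), array([318., 261.])]
-0.012 0.033998015357258105 [array([233., 233.]), array([322., 233.]), array([235., 269.]), array([320., 269.])]
-0.022 0.0439980153572581 [array([230., 240.]), array([325., 240.]), array([232., 278.]), array([323., 278.])]
-0.032 0.0539980153572581 [array([227., 248.]), array([328., 248.]), array([229., 289.]), array([326., 289.])]
290.51716499160045 [ 0.06613296 -0.0091459   0.15943343]
```

The visual tip height of about 49 mm is higher than the nominal one, so I go 8 mm deeper, which is safe under both readings, then squeeze.

>>> {"op": "send_rows", "data": {
  "commands": "58 0 0 0 0;58 0 0 0 0;58 0 0 0 0;58 0 0 0.2 0;58 0 0 0.2 0;58 0 0 0 0;44 0 0 0 0;38 0 0 0 0;34 0 0 0 0;32 0 0 0 0;32 0 0 0 0;32 0 0 0 0;32 0 0 0 0;32 0 0 0 0",
  "grip_force": 40
}}

```text
t: 5.72
tcp_pos: [0.4953, -0.2995, 0.0157]
tool_rot: [0.997, -0.073, 0.001, 0.001]
force: [-0.7, 0.3, 8.8]
finger_gap: 0.379
gripper_force: 10.8
```

Run:
```python
from h import *
snap("wrist");grips(.04)
s=readout.sense();print(s["finger_gap"]*85.4,s["gripper_force"],s["force"])
delta([.494,-.298,.014],np.radians(-8.4))
```

```text
[301 223  11  81 683] [305.7 264.6] [ 0.4913 -0.3134  0.04  ]
[242 224  11  81 674] [246.8 265.4] [ 0.4953 -0.2834  0.04  ]
32.297779551005604 10.774324089288712 [-1.47497701  0.43888033  9.65476235]
t 5.77 tcp [ 0.4952 -0.2994  0.0157] yaw -8.38 units now [-0.07 -0.06  0.08] units after spin [-0.07 -0.06  0.08] spin 0.0
```

>>> {"op": "send_rows", "data": {
  "commands": "32 0 0 -0.2 0;32 0 0 -0.3 0;32 0 0 -0.5 0;32 0 0 -0.8 0;32 0 0 -0.9 0;32 0 0 -0.9 0;32 0 0 0 0;32 0 0 0 0"
}}

```text
t: 6.43
tcp_pos: [0.4951, -0.2991, 0.0872]
tool_rot: [0.997, -0.073, 0.001, 0.001]
force: [0.2, 0.7, -1.8]
finger_gap: 0.375
gripper_force: 11.1
```

Run:
```python
from h import *
snap("wrist");s=readout.sense();print(s["finger_gap"]*85.4,s["gripper_force"],s["force"]);grips(s["tcp_pos"][2]+.027)
c=C("wrist");snap("top");d=C("top")
print(s["tcp_pos"])
a=cv2.resize(c.im[80:290,180:380],(571,600),interpolation=cv2.INTER_CUBIC)
cv2.imwrite("pics/c4.png",a)
```

```text
32.58790692541833 11.133039146661758 [ 0.15307614 -0.02912139 -0.63726597]
[301 223  11  81 684] [305.8 264.4] [ 0.4922 -0.3129  0.1132]
[241 224  12  81 661] [246.7 264.9] [ 0.4963 -0.2834  0.1132]
[ 0.49441147 -0.29843836  0.08616406]
```

View pics/c4.png

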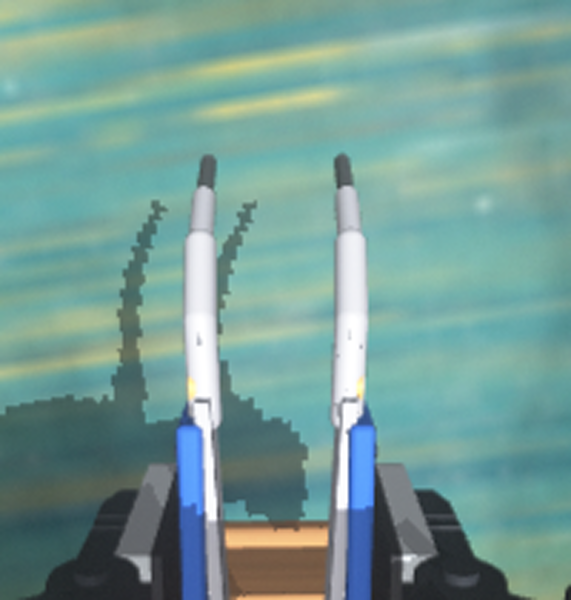

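The dividers are held: grips at (247,264) and (306,264), points at (252,136) and (300,136) in the full image, level and unslipped. Now I carry them to above the block's near end.

Run:
```python
from h import *
c=C("wrist");z=readout.sense()["tcp_pos"][2]
a,b=c.ray((252.5,135),z-.0157),c.ray((300,135),z-.0157);print(a,b,np.linalg.norm(a-b))
# red block lines in top image
d=C("top");im=d.im
r=cv2.cvtColor(im,cv2.COLOR_BGR2GRAY).astype(float)
for v in list(range(168,205,4)):
    row=r[v,196:228]; bg=cv2.GaussianBlur(row[None],(0,0),4)[0]; e=bg-row; e[:4]=0;e[-4:]=0
    out=[]
    for _ in range(2):
        i=int(e.argmax()); w=e[max(i-1,0):i+2].clip(0); u=196+i-1+(w*np.arange(len(w))).sum()/max(w.sum(),1e-9)
        out.append((e[i].round(0),*d.ray((u,v),.008)[:2].round(4))); e[max(i-2,0):i+3]=0
    print(v,out)
delta([.475,.057,.09],0)
```

```text
[ 0.55801856 -0.2934384   0.06977805] [ 0.55390465 -0.32125068  0.06977805] 0.028114889262441257
168 [(np.float64(35.0), np.float64(0.6065), np.float64(0.0699)), (np.float64(13.0), np.float64(0.6063), np.float64(0.0335))]
172 [(np.float64(38.0), np.float64(0.5968), np.float64(0.0701)), (np.float64(4.0), np.float64(0.5966), np.float64(0.0398))]
176 [(np.float64(39.0), np.float64(0.5872), np.float64(0.0699)), (np.float64(10.0), np.float64(0.5869), np.float64(0.0337))]
180 [(np.float64(34.0), np.float64(0.5775), np.float64(0.0705)), (np.float64(8.0), np.float64(0.5772), np.float64(0.0318))]
184 [(np.float64(36.0), np.float64(0.5679), np.float64(0.0701)), (np.float64(8.0), np.float64(0.5676), np.float64(0.0316))]
188 [(np.float64(32.0), np.float64(0.5582), np.float64(0.07)), (np.float64(11.0), np.float64(0.5579), np.float64(0.0277))]
192 [(np.float64(29.0), np.float64(0.5486), np.float64(0.0703)), (np.float64(24.0), np.float64(0.5484), np.float64(0.0467))]
196 [(np.float64(31.0), np.float64(0.5388), np.float64(0.0465)), (np.float64(24.0), np.float64(0.539), np.float64(0.0697))]
200 [(np.float64(28.0), np.float64(0.5294), np.float64(0.0694)), (np.float64(26.0), np.float64(0.5292), np.float64(0.0456))]
204 [(np.float64(23.0), np.float64(0.5198), np.float64(0.0693)), (np.float64(8.0), np.float64(0.5196), np.float64(0.0459))]
t 6.53 tcp [ 0.494  -0.2981  0.0855] yaw -8.39 units now [ -3.53 -17.43  -0.23] units after spin [ -0.95 -17.75  -0.23] spin -2.1
```

>>> {"op": "send_rows", "data": {
  "commands": "32 0 0 -0.2 -0.7;32 0 0 0 -0.7;32 0 0 0 -0.7;32 0 -0.6 0 0;32 0 -0.9 0 0;32 0 -1 0 0;32 -0.1 -1 0 0;32 -0.1 -1 0 0;32 -0.1 -1 0 0;32 -0.1 -1 0 0;32 -0.1 -1 0 0;32 -0.1 -1 0 0;32 -0.1 -1 0 0;32 -0.1 -1 0 0;32 -0.1 -1 0 0;32 -0.1 -1 0 0;32 -0.1 -1 0 0;32 0 -1 0 0;32 0 -1 0 0"
}}

```text
t: 8.12
tcp_pos: [0.4703, 0.0141, 0.0896]
tool_rot: [1.0, -0.0, -0.001, -0.0]
force: [0.0, -0.6, -0.8]
finger_gap: 0.377
gripper_force: 11.1
```

>>> {"op": "send_rows", "data": {
  "commands": "30 0 -0.9 0 0;30 0 -0.8 0 0;30 0 -0.6 0 0;30 0 0 0 0;30 0 0 0 0;30 0 0 0 0"
}}

```text
t: 8.62
tcp_pos: [0.4717, 0.0577, 0.0898]
tool_rot: [1.0, 0.0, -0.0, 0.0]
force: [-0.6, -0.0, -0.2]
finger_gap: 0.357
gripper_force: 12.1
```

Run:
```python
from h import *
snap("wrist");s=readout.sense();print(s["finger_gap"]*85.4,s["gripper_force"],s["force"]);grips(s["tcp_pos"][2]+.027)
delta([.475,.057,.09],np.radians(.5))
c=C("wrist");cv2.imwrite("pics/w5.png",cv2.resize(c.im[0:300,80:480],(800,600),interpolation=cv2.INTER_CUBIC))
```

```text
30.40642094137928 12.14908093214035 [0.30702869 0.30006886 0.03934719]
[205  46   7  16  87] [208.3  53.7] [0.5671 0.0866 0.1169]
[207  70  13  78 411] [212.2 110.6] [0.5448 0.0863 0.1169]
[299 221  10  83 678] [303.7 264.2] [0.4717 0.0449 0.1169]
[244 222  11  83 681] [248.9 264.4] [0.4716 0.0723 0.1169]
t 8.67 tcp [0.472  0.0573 0.0899] yaw -0.02 units now [ 0.15  0.01 -0.01] units after spin [ 0.15  0.02 -0.01] spin -0.13
```

View pics/w5.png

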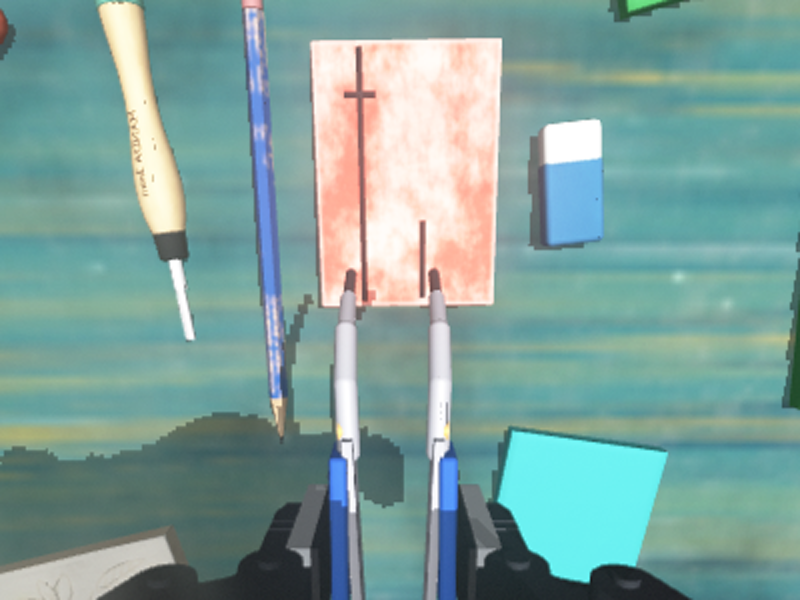

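The wrist view, doubled from offset (80,0), shows the long line from (358,48) to (365,300), the tick at (359,94) and the short line at x≈422, rows 222–297. The points are at (350,272) and (434,272). I compute the world positions.

```bash
cat >> h.py <<'E'
def lines(z=.008):
    c=C("wrist");g=cv2.cvtColor(c.im,cv2.COLOR_BGR2GRAY).astype(float)
    def fit(v0,v1,uc,hw=4):
        P=[]
        for v in range(v0,v1):
            k=uc(v); i0=int(round(k))-hw; w=g[v,i0:i0+2*hw+1]; w=(np.median(w)-w-10).clip(0)
            if w.sum()>30: P.append(c.ray((i0+(w*np.arange(len(w))).sum()/w.sum(),v),z)[:2])
        P=np.array(P); return np.polyfit(P[:,0],P[:,1],1),P[:,0].min(),P[:,0].max(),len(P)
    return c,fit
E
python3 - <<'E'
from h import *
c,fit=lines()
L=fit(55,130,lambda v:262.5-(150-v)*3.5/126);S=fit(113,132,lambda v:291.)
print(L,S); t=c.ray((259.5,47),.008);print("tick",t,"yL",np.polyval(L[0],[t[0],.534]),"yS",np.polyval(S[0],.534))
print("short ends",c.ray((291,110.5),.008),c.ray((291,149),.008))
z=readout.sense()["tcp_pos"][2]-.0157
a,b=c.ray((255,134.5),z),c.ray((297,134.5),z);print(a,b,a-b,(a+b)/2-readout.sense()["tcp_pos"])
E
```

```text
(array([0.01087957, 0.06478943]), np.float64(0.5357990763126212), np.float64(0.5895721833658232), 75) (array([0.00417511, 0.04490429]), np.float64(0.5342471825657129), np.float64(0.5480233771400436), 19)
tick [0.59498656 0.07119543 0.008     ] yL [0.07126263 0.07059912] yS 0.04713380437195369
short ends [0.54990207 0.04704658 0.008     ] [0.52001723 0.0466388  0.008     ]
[0.53350165 0.07106792 0.07417494] [0.53350265 0.04649912 0.07417494] [-9.98960655e-07  2.45687987e-02  0.00000000e+00] [ 0.0615059   0.00149212 -0.0157    ]
```

>>> {"op": "send_rows", "data": {
  "commands": "29.3 0.08 0 0.3 -0.1;29.3 0 0 0.7 0;29.3 0 0 0.8 0;29.3 0 0 0.6 0;29.3 0 0 0.4 0;29.3 0 0 0.2 0;29.3 0 0 0 0;29.3 0 0 0 0;29.3 0 0 0 0;29.3 0 0 0 0"
}}

```text
t: 9.5
tcp_pos: [0.4746, 0.0573, 0.0306]
tool_rot: [1.0, 0.004, 0.001, 0.0]
force: [1.1, -0.1, -0.5]
finger_gap: 0.346
gripper_force: 12.4
```

Run:
```python
from h import *
snap("wrist");s=readout.sense();print(s["t"],s["tcp_pos"],s["finger_gap"]*85.4,s["gripper_force"],s["force"]);grips(s["tcp_pos"][2]+.027)
c=C("wrist");cv2.imwrite("pics/w6.png",cv2.resize(c.im[60:210,180:380],(800,600),interpolation=cv2.INTER_CUBIC))
```

```text
9.55 [0.47455887 0.05736009 0.03058616] 29.453536805431803 12.431294471025467 [-0.2590069   0.08127894 -0.72407958]
[179   0  16  46 331] [186.3  28.6] [0.5789 0.0954 0.0576]
[ 183   52   20  107 1142] [192.8 109.1] [0.548  0.0949 0.0576]
[199 209   9  14  68] [203.8 214.6] [0.5003 0.093  0.0576]
[298 221  10  83 670] [302.8 264. ] [0.4747 0.045  0.0576]
[245 222  10  82 656] [249.6 264.4] [0.4743 0.0716 0.0576]
```

View pics/w6.png

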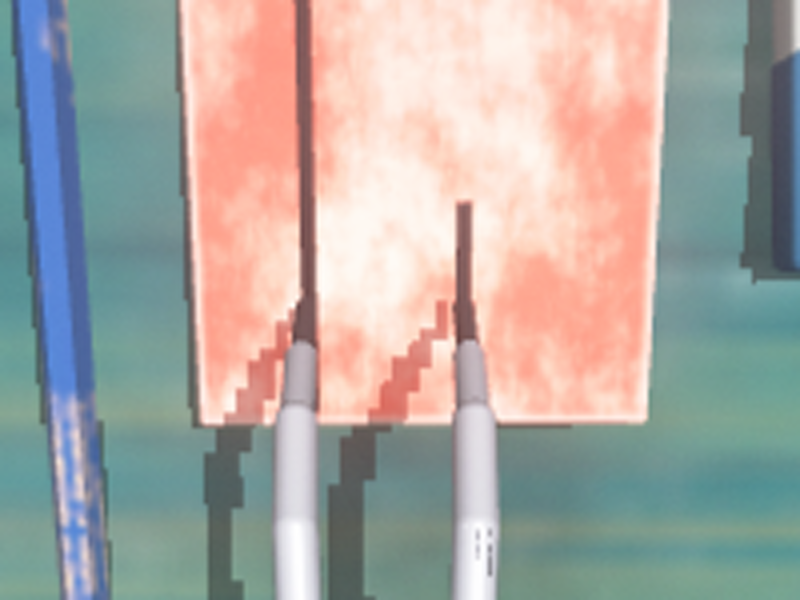

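In the 4x crop from offset (180,60), the left tip at (306,300) lies over the long line at (308,290), and the right tip at (464,305) over the short line at x≈464. They are still about 7 mm high, so I lower in small steps.

>>> {"op": "send_rows", "data": {
  "commands": "29.3 0 0 0.1 0;29.3 0 0 0.1 0;29.3 0 0 0.05 0;29.3 0 0 0 0;29.3 0 0 0 0;29.3 0 0 0 0"
}}

```text
t: 10.05
tcp_pos: [0.4741, 0.0574, 0.025]
tool_rot: [1.0, 0.004, -0.0, -0.0]
force: [0.0, 0.4, -0.3]
finger_gap: 0.345
gripper_force: 12.4
```

Run:
```python
from h import *
c,_=(snap("wrist"),0);c=C("wrist");s=readout.sense();print(s["t"],s["tcp_pos"],s["finger_gap"]*85.4,s["gripper_force"],s["force"],s["ft_torque"])
g=c.im[125:160:2,248:310,2]
for r in g: print(' '.join('%3d'%x for x in r[:16]),'|',' '.join('%3d'%x for x in r[40:56]))
```

```text
10.1 [0.47407282 0.05742986 0.02498997] 29.733577873368567 12.423748970031738 [-0.46057187  0.38986327  0.09015321] [0.04398766 0.01621102 0.01703972]
254 254 254 254 254 254 237 121 123 129 196 254 254 254 254 254 | 254 254 254 254 254 254 240 135 134 136 180 254 254 254 254 254
254 254 254 254 254 254 237 120 122 127 196 254 254 254 254 254 | 254 254 254 254 254 254 240 135 134 133 178 254 254 254 254 254
254 254 254 254 254 254 237 120 120 122 172 254 254 254 254 254 | 254 254 254 254 254 254 240 132 132 133 179 254 254 254 254 254
254 254 254 254 254 254 237 119 120 121 172 254 254 254 254 254 | 254 254 254 254 254 254 238 131 132 137 195 254 254 254 254 254
254 254 254 254 254 254 252 118 118 120 170 254 254 254 254 254 | 254 254 254 254 254 254 239 130 130 136 200 254 254 254 254 254
254 254 254 254 254 253 194 118 122 122 170 254 254 254 254 254 | 254 254 254 254 253 221 142 128 130 134 197 254 254 254 254 254
254 254 254 254 254 240 115 120 122 120 134 221 254 254 254 254 | 254 254 254 254 253 135 123 125 127 127 178 254 254 254 254 254
254 254 254 254 254 234 116 118 121 120
[... 690 characters left out ...]
54 253 171 155 172 185 193 197 195 193 236 254 254
219 218 208 148 169 182 191 193 188 178 173 227 254 254 254 254 | 232 254 254 254 253 209 150 169 183 192 196 194 191 227 254 254
218 214 187 150 172 183 190 191 187 177 168 222 254 254 254 254 | 232 254 254 254 253 206 147 167 179 189 194 195 189 209 254 254
217 215 188 154 174 184 188 190 185 173 165 221 254 254 254 254 | 232 254 254 254 253 234 143 163 178 188 194 195 190 206 254 254
217 213 165 158 174 185 189 190 184 172 162 218 254 254 254 254 | 232 254 254 254 253 237 139 159 174 186 192 193 189 195 248 254
218 211 150 161 176 185 189 188 182 169 158 218 254 254 254 254 | 254 254 254 254 254 251 136 157 173 181 174 179 189 190 236 254
```

The points are centred on both lines, within half a pixel. I step down another 1.5 mm feeling for contact, then hold.

>>> {"op": "send_rows", "data": {
  "commands": "29.3 0 0 0.03 0;29.3 0 0 0.02 0;29.3 0 0 0 0;29.3 0 0 0 0"
}}

```text
t: 10.43
tcp_pos: [0.474, 0.0574, 0.024]
tool_rot: [1.0, 0.004, -0.0, -0.0]
force: [-0.6, 0.2, -0.7]
finger_gap: 0.35
gripper_force: 12.4
```

>>> {"op": "send_rows", "data": {
  "commands": "29.3 0 0 0.025 0;29.3 0 0 0 0;29.3 0 0 0 0;29.3 0 0 0 0"
}}

```text
t: 10.77
tcp_pos: [0.474, 0.0574, 0.0235]
tool_rot: [1.0, 0.004, -0.0, -0.0]
force: [-0.6, 0.0, 1.1]
finger_gap: 0.348
gripper_force: 12.4
```

>>> {"op": "send_rows", "data": {
  "commands": "29.3 0 0 0.025 0;29.3 0 0 0 0;29.3 0 0 0 0;29.3 0 0 0 0"
}}

```text
t: 11.1
tcp_pos: [0.4739, 0.0574, 0.023]
tool_rot: [1.0, 0.004, -0.0, -0.0]
force: [-0.8, 1.1, 2.0]
finger_gap: 0.344
gripper_force: 12.4
```

>>> {"op": "send_rows", "data": {
  "commands": "29.3 0 0 0 0;29.3 0 0 0 0;29.3 0 0 0 0;29.3 0 0 0 0;29.3 0 0 0 0;29.3 0 0 0 0"
}}

```text
t: 11.6
tcp_pos: [0.474, 0.0574, 0.023]
tool_rot: [1.0, 0.004, -0.0, -0.0]
force: [-1.2, -0.7, 1.5]
finger_gap: 0.345
gripper_force: 12.4
```

Light contact of about 2 N. I hold a bit longer, then lift, move 60 mm on and come down to just above the surface for a look.

>>> {"op": "send_rows", "data": {
  "commands": "29.3 0 0 -0.02 0;29.3 0 0 0 0;29.3 0 0 0 0;29.3 0 0 0 0;29.3 0 0 0 0;29.3 0 0 0 0;29.3 0 0 0 0;29.3 0 0 0 0;29.3 0 0 0 0;29.3 0 0 0 0;29.3 0 0 -0.3 0;29.3 0 0 -0.4 0;29.3 0 0 -0.3 0;29.3 0.3 0 0 0;29.3 0.6 0 0 0;29.3 0.7 0 0 0;29.3 0.7 0 0 0;29.3 0.5 0 0 0;29.3 0.18 0 0 0;29.3 0 0 0 0"
}}

```text
t: 13.27
tcp_pos: [0.5352, 0.0577, 0.0437]
tool_rot: [1.0, 0.004, 0.001, 0.0]
force: [-0.1, -0.9, -1.2]
finger_gap: 0.348
gripper_force: 12.4
```

>>> {"op": "send_rows", "data": {
  "commands": "29.3 0 0 0.4 0;29.3 0 0 0.3 0;29.3 0 0 0.15 0;29.3 0 0 0.05 0;29.3 0 0 0 0;29.3 0 0 0 0;29.3 0 0 0 0"
}}

```text
t: 13.85
tcp_pos: [0.5337, 0.0578, 0.0255]
tool_rot: [1.0, 0.003, 0.0, -0.0]
force: [0.0, 0.1, -0.9]
finger_gap: 0.347
gripper_force: 12.4
```

Run:
```python
from h import *
snap("wrist");s=readout.sense();print(s["t"],s["tcp_pos"],s["finger_gap"]*85.4,s["gripper_force"],s["force"]);grips(s["tcp_pos"][2]+.027)
c=C("wrist");cv2.imwrite("pics/w7.png",cv2.resize(c.im[90:240,180:380],(800,600),interpolation=cv2.INTER_CUBIC))
```

```text
13.9 [0.53376109 0.05784397 0.02555736] 29.69319276480682 12.43159756064415 [ 1.15765856 -0.11563362 -0.70833405]
[186 103  14  50 284] [192.  135.5] [0.5961 0.0965 0.0526]
[189 158  18  92 837] [197.3 202.9] [0.5652 0.0962 0.0526]
[246 229   9  75 608] [249.7 266.5] [0.5323 0.0721 0.0526]
[298 229  10  75 624] [302.6 266.2] [0.5326 0.0455 0.0526]
```

View pics/w7.png

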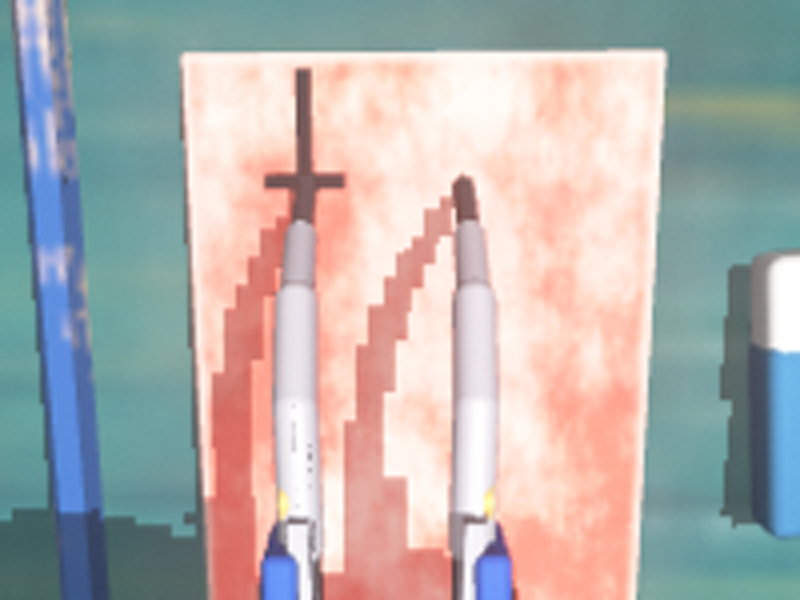

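In the 4x crop from offset (180,90), the left tip at (302,185) sits on the tick crossing at (304,181). The right tip at (463,183) is square across from it. I lower the last 2 mm.

>>> {"op": "send_rows", "data": {
  "commands": "29.3 0 0 0.04 0;29.3 0 0 0.03 0;29.3 0 0 0.02 0;29.3 0 0 0 0;29.3 0 0 0 0;29.3 0 0 0 0;29.3 0 0 0 0;29.3 0 0 0 0"
}}

```text
t: 14.57
tcp_pos: [0.5337, 0.0578, 0.0237]
tool_rot: [1.0, 0.004, 0.0, -0.0]
force: [1.5, 0.0, 0.6]
finger_gap: 0.346
gripper_force: 12.4
```

Run:
```python
from h import *
snap("wrist");c=C("wrist");s=readout.sense();print(s["t"],s["tcp_pos"],s["finger_gap"]*85.4,s["gripper_force"],s["force"],abs(s["qd"]).max())
z=.008
t,a,b=c.ray((180+304/4,90+181/4),z),c.ray((180+302/4,90+185/4),z),c.ray((180+463/4,90+185/4),z);print(t,a,b)
g=c.im[128:146,246:310,2]
for r in g: print(' '.join('%3d'%x for x in r[2:18]),'|',' '.join('%3d'%x for x in r[42:58]))
```

```text
14.6167 [0.5336819  0.05782936 0.02363657] 29.25126831555944 12.435732632875443 [-0.22751648 -1.06229833 -0.32706151] 0.0016705704129983995
[0.5949734  0.07104668 0.008     ] [0.59440189 0.07134669 0.008     ] [0.59456031 0.0477548  0.008     ]
254 254 254 254 254 253 119 119 120 154 248 254 254 254 254 254 | 255 255 255 255 255 255 255 255 255 255 255 255 255 255 255 255
254 254 254 254 254 253 119 120 120 155 249 254 254 254 254 254 | 255 255 255 255 255 255 255 255 255 255 255 255 255 255 255 255
254 254 254 254 254 254 119 121 120 154 249 254 254 254 254 254 | 255 255 255 255 255 255 255 255 255 255 255 255 255 255 255 255
254 254 254 254 254 253 119 120 121 155 249 254 254 254 254 254 | 255 255 255 255 255 255 255 255 255 255 255 255 255 255 255 255
254 254 254 254 254 253 119 121 121 155 249 254 254 254 254 254 | 255 255 255 255 255 255 255 255 255 255 255 255 255 255 255 255
207 207 208 208 211 200 119 119 122 130 172 193 193 192 193 193 | 255 255 255 255 255 254 235 236 224 244 255 255 255 255 255 255
125 126 126 128 127 126 118 123 126 126 127 122 123 124 126 124 | 255 255 2
[... 784 characters left out ...]
20 215 179 127 133 136 137 152 232 255 255 255 255
254 254 254 254 208 131 123 127 126 126 175 254 254 254 254 254 | 255 254 218 219 213 176 126 133 136 137 152 232 255 255 255 255
254 254 254 254 207 132 124 126 126 126 177 254 254 254 254 254 | 238 236 219 219 229 252 127 133 136 137 144 214 255 255 255 255
254 254 254 254 207 121 125 127 127 131 192 254 254 254 254 254 | 223 223 222 221 233 254 126 130 136 137 138 189 255 255 255 255
233 233 234 230 180 119 125 126 126 131 197 254 254 254 254 254 | 223 223 222 221 233 254 128 131 138 145 141 184 255 255 255 255
215 214 215 212 187 182 195 195 187 148 196 254 254 254 254 254 | 224 222 222 220 233 254 163 186 196 199 210 231 253 255 255 255
```

```bash
python3 -c "
from h import *
print(sign_off())"
```

```text
the job is handed in; nothing more can be done
None
```

The job is handed in. The dividers were set on both near lines for over a second, then carried, still squeezed, to the far end. By the last images and force readings they stand there at rest, left point on the tick and right point square across from it, with almost no force on the block. The hand-in returned no verdict.

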